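Lock the square pantry canister

ROBOT

A 6-joint arm with a two-finger parallel gripper is mounted at the origin on the work surface. World frame = base frame: x ahead of the robot, y to its left, z up, the work surface at z = 0. Lengths are in mm, angles in rad, forces in N, time in s.
With the tool pointing down it reaches from about 275 to 1000 mm from the base axis. Payload 8.4 kg.
Tool frame: the origin (TCP) lies at the very end of the fingers, on their centre line; the grasp point (between the pads) lies 19 mm behind it; z points along the fingers, y is the direction in which the jaws open and shut (so a half turn about z gives the same grasp; the last joint's range is limited). The gripper opens to 85 mm and grips with 20 to 120 N. Pads are 22 mm wide; open, the fingers measure 114 mm over their backs; the gripper's body (76 mm by 85 mm) begins 54 mm behind the grasp point. The pads swing forward as they close: fully open they stand 13 mm farther back than shut.
Start: joints at [-1.297, 0.353, 1.633, -0, 1.155, -0.002], TCP at [170.196, -601.383, 231.281] pointing down, gripper open.
Joint ranges: [-2.63, 2.63], [-0.92, 2.1], [0.06, 2.66], [-1.3, 4.44], [0, 2.69], [-3.02, 3.02]. Speed limits (rad/s): [2.22, 2.22, 2.79, 3.14, 3.14, 3.14].

INTERFACE

Orientations are given as [roll, pitch, yaw] about the fixed x, y, z axes, in that order (R = Rz(yaw) Ry(pitch) Rx(roll)).
In Python, from rig import sense, grab_frame, get_calibration, sign_off, boxes_of, trace gives the robot as it stands.
- The arm moves only by the tool servo_tool, never from a script. Its argument "rows" is a list of rows, each a list of 3 entries, a list of its own where there are three numbers: the finger opening in mm, from 0 to 85.4, then the shift along the tool's x, y, z in mm, then the turn, a rotation vector about the tool's x, y, z in degrees. A call has 1 to 8 rows; each row shifts and turns the commanded pose from where the row before left it, along the tool's axes as they then stand; what a row does not reach is not made up. A row lasts 1/8 s, in which the tool goes at most 62.5 mm and 10.7 degrees, less where a joint would pass 70% of its speed; a pose out of reach is approached as far as the arm can. A call is refused whole if a number of a shift passes 62.5 or a number of a turn 10.7, either way. A call with a gripper value outside its range is refused whole. The fingers move at their own pace and stop on an object; "force" is the grip in N (left out, the last holds). Time passes only in rows, so rows that do not move let the fingers close. It gives the time, the measured TCP pose, the force and the opening at its end, in the units of the state.
- sense(): the state, without advancing time (a new reading comes with each control period).
- grab_frame(name): name is "side" or "top" or "wrist"; returns the picture (480x640x3 uint8, blue, green, red); there is no depth.
- get_calibration(name): a dict with "intrinsics" (3x3 intrinsics, pixels), "world_to_cam" (4x4, takes a point from world to camera coordinates). Camera axes: x right, y down, z forward; pixel columns grow to the right and rows downward; lengths in mm; the calibration is good to about 2 mm. A picture is of the moment at which its call begins: read the wrist's pose just before it. get_calibration takes no time and is no camera call; for the wrist camera it gives the pose at the moment of the call.
- sign_off(): hands the job in, once; it reports no verdict.
Trained networks look in the newest picture that a camera, given by its name, has taken for a name from the list of things; names that differ only in an ending like _2 or _b are one class to them, and where a whole thing is asked for, a point or a joint stands for the part that bears it (a point fixed in the world has none). Each returns a list of dicts, best first, with "conf" (0 to 1); they miss things now and then, are a little off and sometimes report something else, mostly with a low value. They report only what shows in the picture. A call takes as long as a camera call. They do not tell look-alikes from the thing itself.
- boxes_of(camera, thing): "centre" ([x, y, z] in mm, in the coordinates of the camera as it stood for that picture, good to about 4 mm: the middle of the surface that is visible of it).
- trace(camera, thing): "mask" (480x640 bool, what is visible of it).
The state is a dict: "clock": time; "qpos": joint angles; "qvel": joint speeds; "joint_efforts": joint torques, N m; "eef_pos": TCP position; "tcp_rot": TCP orientation; "contact_force": force on the tool from outside, world axes, zero at the start; "wrist_torque": the same for the moment, N m; "opening": opening from 0.0 (shut) to 1.0 (fully open).
Only numpy, scipy, OpenCV 4.12 (cv2) and the standard library are available. Lean on these libraries where they do the work, as an engineer would, in place of code of your own. Each camera call takes 0.05 s, during which the arm holds its last target. There are 200 camera calls.

TASK

Two storage canisters stand on the pantry counter, each with a grey bar knob sunk in a round well in its white lid. Lock the square canister: reach into its well and turn the knob clockwise (seen from above) to its stop, so that the bar lines up with the two raised ribs on the lid. Leave the knob of the round canister as it is.

Things in the scene. Friction and masses are not known exactly. Their poses are not given: they have to be found in the camera images.
- square: Clear square canister with a white lid 150 mm square, 154 mm tall, heavy, does not move. Origin: centre of its underside. In mid-lid is a round well with upright walls, 88 mm across, 42 mm deep, its floor 112 mm above the counter: only fingers set about 35 mm apart fit in, also when letting go. Two grey ribs (7 x 18 mm, 4 mm high) on the lid lie 57 mm either side of the axis, along the canister's y axis.
- square_knob_grip (a point): Grip point of the knob in that well, on its upright axis, 27 mm above the well's floor, 15 mm below the rim. It turns with the knob: x runs along the bar, z up. The grey bar is 50 mm long and 14 mm thick (grip across this) and stands 4 to 38 mm above the floor, on a disc of 52 mm diameter, 4 mm high.
- square_knob (a joint): Turn of that knob in rad: 0 at its unlocked stop, growing clockwise seen from above, 1.571 at its locked stop, where the bar points at both ribs. It starts between 0.15 and 0.55 and stays where it is left (friction about 0.06 N m, no spring).
- round_knob_end (a point): A point in the bar of the other canister's knob, 24 mm from its axis along the bar, 27 mm above the well's floor. That canister is round (150 mm diameter, 154 mm tall, fixed) with the same knob, well and ribs. Its knob is not to be turned.
There are look-alikes about, which are no part of the job. What is shaped like the square but orange or turquoise is not meant.

How it is judged (in metres and radians):
At the end, for the whole second after the job is handed in: The square canister's knob is turned clockwise to within about 12 degrees of its locked stop (joint above 1.35 rad) and at rest, and the round canister's knob has not been turned (its bar's end within 10 mm of where it was, about 24 degrees) (value of joint square_knob above 1.35 rad and velocity of joint square_knob between -0.05 and 0.05 rad/s and distance of round_knob_end from where it was at the start of the episode below 0.01 m); the robot touches nothing.
It fails at once if the round canister's knob is turned (its bar's end moves more than 10 mm) (distance of round_knob_end from where it was at the start of the episode above 0.01 m).
It also fails if it takes over 32 s, if anything falls off the work surface, if the arm or the gripper's body presses on something with over 40 N, if the wrist force passes 120 N, or if a joint passes its speed limit or range.

## Working session

There is one attempt and no reset: what is moved stays moved. The work goes in short steps, Python scripts to look and compute and a tool call to move; the robot and the scene stay as the last step left them, time stands still between calls to the robot, and variables do not carry over. Pictures are saved under pics/ and viewed, about 8 in all and at most 12, crops included, and the job is handed in when it is done.

Besides the shell and the picture viewer there is one more tool, called after ">>>" as a command line: name --argument value ..., lists and objects as JSON in quotes. servo_tool: Moves the arm, as the interface text tells. Its arguments: {"type":"object","properties":{"rows":{"type":"array","items":{"type":"array"}},"force":{"type":"number"}},"required":["rows"]}

```bash
mkdir -p pics; cat > h.py <<'E'
import numpy as np, cv2
from rig import *
def toworld(cam,p):
    T=np.linalg.inv(get_calibration(cam)["world_to_cam"]); return (T@np.r_[p,1])[:3]
def plane(cam,uv,z):
    c=get_calibration(cam);T=np.linalg.inv(c["world_to_cam"]);K=np.array(c["intrinsics"])
    d=T[:3,:3]@np.linalg.solve(K,np.r_[uv,1.]);o=T[:3,3];return o+d*(z-o[2])/d[2]
def proj(cam,p):
    c=get_calibration(cam);q=np.array(c["intrinsics"])@(np.array(c["world_to_cam"])@np.r_[p,1])[:3];return q[:2]/q[2]
E
python3 - <<'E'
from h import *
print(sense())
for c in("top","side"):
    f=grab_frame(c);cv2.imwrite(f"pics/{c}0.png",f)
    for t in("square","square_knob_grip","round_knob_end"):
        for b in boxes_of(c,t):
            w=toworld(c,b["centre"]);print(c,t,round(b["conf"],2),w.round(),proj(c,w).round())
E
```

```text
{'clock': 0.0, 'qpos': array([-1.29738240e+00,  3.53637520e-01,  1.63414408e+00, -3.41714442e-06,
        1.15521316e+00, -2.42412385e-03]), 'qvel': array([ 9.57154697e-04, -1.09273006e-03, -1.10029738e-04,  6.34269560e-04,
       -4.16852339e-04,  7.26307181e-05]), 'joint_efforts': array([ 3.64113279e-03, -6.05240679e+01, -3.42061400e+01,  2.20822194e-04,
        9.33312171e-03, -6.03003599e-06]), 'eef_pos': array([ 170.07411836, -600.90979393,  230.56407082]), 'tcp_rot': array([-3.14019054e+00, -2.74550871e-07,  2.75839429e-01]), 'contact_force': array([ 0.83598244,  0.53035236, -0.22811367]), 'wrist_torque': array([-0.04043673, -0.03429272,  0.0434976 ]), 'opening': 1.0013109278266685}
top square 0.89 [197. 306. 158.] [276. 314.]
top square 0.83 [365. 599. 152.] [166. 250.]
top square 0.69 [570. 191. 156.] [320. 172.]
top square_knob_grip 0.86 [568. 190. 117.] [321. 176.]
top square_knob_grip 0.65 [366. 600. 115.] [169. 250.]
top square_knob_grip 0.59 [200. 305. 114.] [278. 312.]
top round_knob_end 0.78 [ 490. -168.  113.] [453. 204.]
side square 0.86 [531. 203. 144.] [281. 212.]
side square 0.86 [350. 611. 147.] [172. 360.]
side square_knob_grip 0.86 [195. 313. 114.] [326. 340.]
side square_knob_grip 0.79 [357. 603. 122.] [177. 359.]
side square_knob_grip 0.67 [566. 198. 122.] [276. 207.]
side round_knob_end 0.57 [ 487. -163.  137.] [398. 160.]
```

View pics/top0.png

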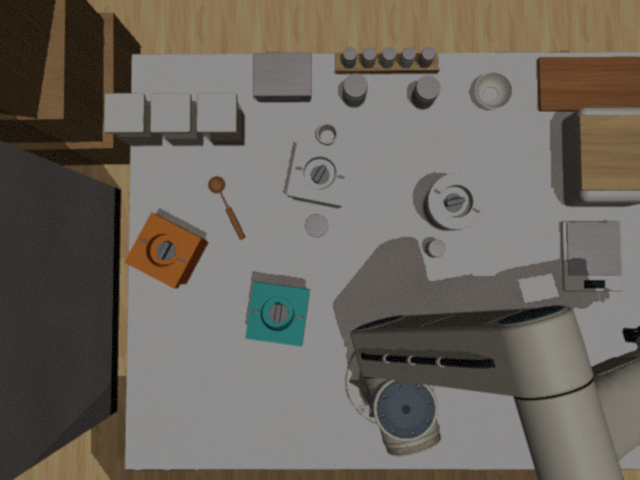

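The candidates are white square (320,174), orange square (166,250), turquoise square (277,313) and white round (453,203). I choose the white square at (320,174) and check it in a close crop, next to the side view for obstacle heights.

```bash
python3 - <<'E'
from h import *
f=cv2.imread("pics/top0.png");s=cv2.imread("pics/side0.png")
a=cv2.resize(f[130:220,275:365],(480,480),interpolation=3)
cv2.imwrite("pics/c1.png",np.hstack([a,cv2.resize(s,(320,240)).repeat(1,0) if 0 else np.vstack([cv2.resize(s,(320,240)),np.zeros((240,320,3),np.uint8)])]))
for y in (-600,-300,0): print(proj("top",[300,y,150]))
m=trace("top","square_knob_grip")
for d in m:
    v,u=np.nonzero(d["mask"]);print(d["conf"],u.mean(),v.mean(),len(u))
    if abs(u.mean()-320)<10:
        P=np.array([plane("top",(x,y),150)[:2] for x,y in zip(u,v)]);print(P.mean(0))
E
```

```text
[621.32722656 273.59611597]
[507.04198919 273.93081259]
[392.89200418 274.2651131 ]
0.79 277.87188612099646 313.135231316726 281
0.61 165.99264705882354 251.4191176470588 272
0.57 320.05743243243245 174.6891891891892 296
[564.74820766 190.97144748]
```

View pics/c1.png

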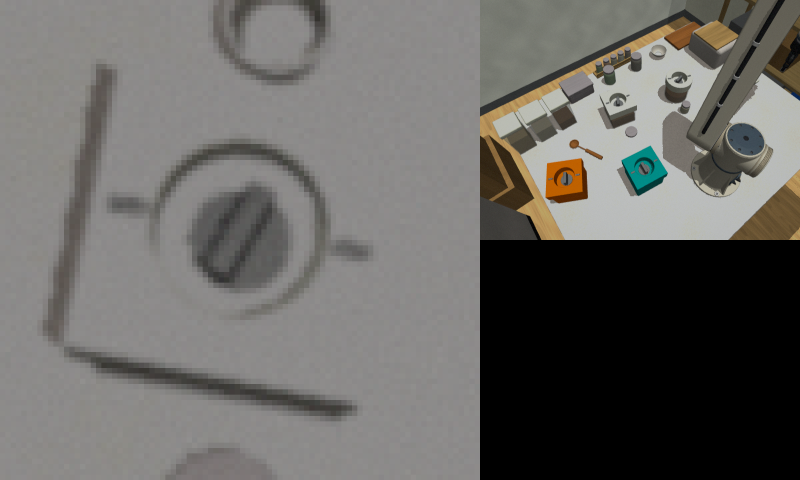

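The crop shows the white square with its ribs at crop (125,203) and (350,250), and its bar from (263,187) to (222,283). That puts the bar at yaw about -23° and the ribs at about -102°, so the knob is at about 0.19 rad, which fits the given range. Moving over it now.

>>> servo_tool --rows '[[35,[30,-30,-40],[0,0,0]],[35,[40,-44,-15],[0,0,0]],[35,[40,-44,-15],[0,0,0]],[35,[40,-44,-10],[0,0,0]],[35,[40,-44,0],[0,0,0]],[35,[40,-44,0],[0,0,0]],[35,[40,-44,0],[0,0,0]],[35,[40,-44,0],[0,0,0]]]'

```text
clock: 1.45
eef_pos: [377.0, -190.0, 311.7]
tcp_rot: [3.141, -0.001, 0.275]
contact_force: [0.5, -1.0, 0.6]
opening: 0.414
```

>>> servo_tool --rows '[[35,[41,-45,0],[0,0,0]],[35,[41,-45,0],[0,0,0]],[35,[41,-45,0],[0,0,0]],[35,[41,-45,0],[0,0,0]],[35,[41,-45,0],[0,0,0]],[35,[41,-45,0],[0,0,0]],[35,[41,-45,0],[0,0,0]],[35,[0,0,0],[0,0,-10]]]'

```text
clock: 2.45
eef_pos: [568.0, 193.2, 310.6]
tcp_rot: [-3.141, -0.0, 0.456]
contact_force: [-0.5, -0.3, -0.4]
opening: 0.41
```

>>> servo_tool --rows '[[35,[0,0,0],[0,0,-10]],[35,[0,0,0],[0,0,-10]],[35,[0,0,0],[0,0,-10]],[35,[0,0,0],[0,0,-10]],[35,[0,0,0],[0,0,-10]],[35,[0,0,0],[0,0,-10]],[35,[0,0,0],[0,0,-10]],[35,[0,0,0],[0,0,-10]]]'

```text
clock: 3.45
eef_pos: [566.8, 189.5, 311.3]
tcp_rot: [-3.142, 0.0, 1.852]
contact_force: [-0.8, 0.6, -0.2]
opening: 0.409
```

>>> servo_tool --rows '[[35,[0,0,0],[0,0,-10]],[35,[0,0,0],[0,0,-10]],[35,[0,0,0],[0,0,-10]],[35,[0,0,0],[0,0,-10]],[35,[0,0,0],[0,0,-10]],[35,[0,0,0],[0,0,0]]]'

```text
clock: 4.2
eef_pos: [566.8, 189.5, 311.3]
tcp_rot: [3.142, -0.0, 2.718]
contact_force: [-0.3, 0.6, -0.8]
opening: 0.406
```

```bash
python3 - <<'E'
from h import *
s=sense();print(s["clock"],s["eef_pos"],s["tcp_rot"],s["qpos"].round(2))
f=grab_frame("wrist");cv2.imwrite("pics/w1.png",f)
for t in("square","square_knob_grip"):
    for b in boxes_of("wrist",t):
        w=toworld("wrist",b["centre"]);print(t,round(b["conf"],2),w.round(),proj("wrist",w).round())
E
```

```text
4.2 [566.77109619 189.50170573 311.30136461] [ 3.14157125e+00 -5.98351689e-06  2.71808263e+00] [ 0.32  0.25  1.6   0.    1.29 -0.83]
square 0.84 [563. 198. 158.] [326. 216.]
square_knob_grip 0.55 [567. 195. 117.] [324. 212.]
```

View pics/w1.png

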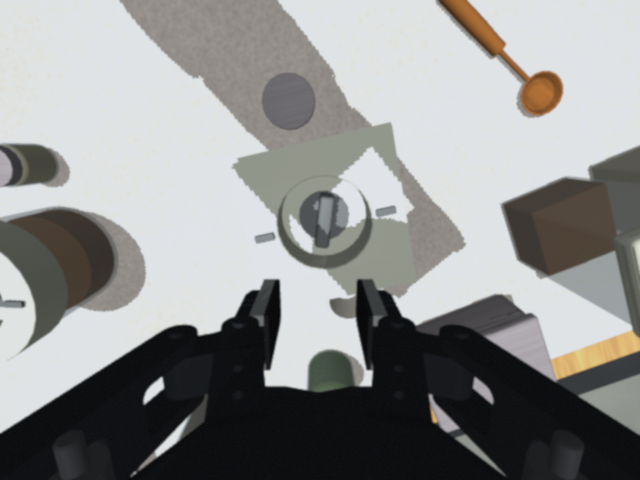

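The wrist view shows the ribs at (264,238) and (386,211), and the bar from about (327,197) to (320,243). A zoom gives the exact ends.

```bash
python3 - <<'E'
from h import *
f=cv2.imread("pics/w1.png");cv2.imwrite("pics/c2.png",cv2.resize(f[165:275,250:400],(750,550),interpolation=3))
a=plane("wrist",(264.5,238),158);b=plane("wrist",(386,211),158)
print(a,b,(a+b)/2,np.linalg.norm(a-b),np.degrees(np.arctan2(*(b-a)[1::-1])))
E
```

```text
[558.85665993 137.82130308 158.        ] [581.63151677 249.51204405 158.        ] [570.24408835 193.66667356 158.        ] 113.98910352903 78.47482135270141
```

View pics/c2.png

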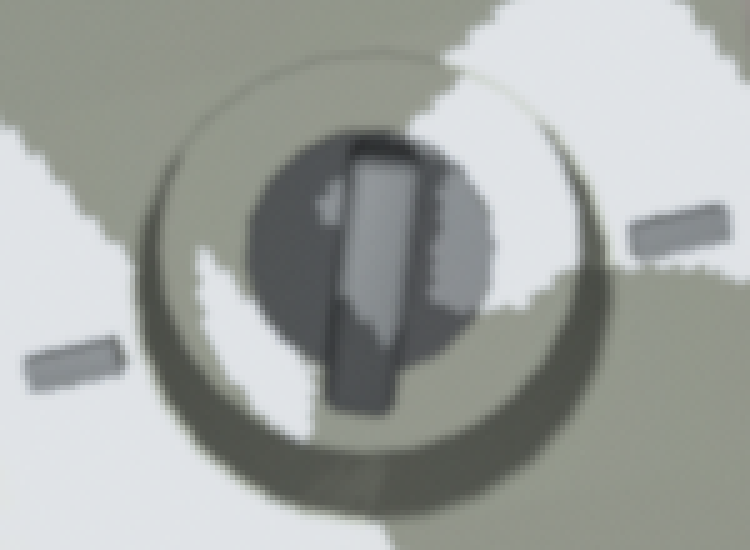

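```bash
python3 - <<'E'
from h import *
a=plane("wrist",(327.4,196.8),150);b=plane("wrist",(322.2,247),150)
print(a,b,(a+b)/2,np.linalg.norm(a-b),np.degrees(np.arctan2(*(b-a)[1::-1])))
s=sense();y=s["tcp_rot"][2];d=np.array([570.2,193.7])-s["eef_pos"][:2]
print(np.degrees(y),d@[np.cos(y),np.sin(y)],d@[np.sin(y),-np.cos(y)])
E
```

```text
[549.08030757 206.1309465  150.        ] [591.06612967 182.03681785 150.        ] [570.07321862 194.08388217 150.        ] 48.40801889126004 -29.84993869202802
155.6007828803013 -1.3705251472491593 5.202134634628289
```

>>> servo_tool --rows '[[35,[-1.3,5.3,0],[0,0,0]],[35,[0,0,40],[0,0,5.4]],[35,[0,0,40],[0,0,0]],[35,[0,0,40],[0,0,0]],[35,[0,0,0],[0,0,0]]]'

```text
clock: 4.97
eef_pos: [568.3, 193.4, 188.5]
tcp_rot: [-3.137, -0.004, 2.624]
contact_force: [0.3, 0.9, 0.2]
opening: 0.409
```

```bash
python3 - <<'E'
from h import *
s=sense();print(s["clock"],s["eef_pos"],s["tcp_rot"],s["contact_force"],s["opening"])
f=grab_frame("wrist");cv2.imwrite("pics/w2.png",f)
E
```

```text
4.975 [568.31097687 193.35636857 188.48901444] [-3.13720541 -0.00395442  2.62411519] [0.25234093 0.85661542 0.23677503] 0.40895428517153637
```

View pics/w2.png

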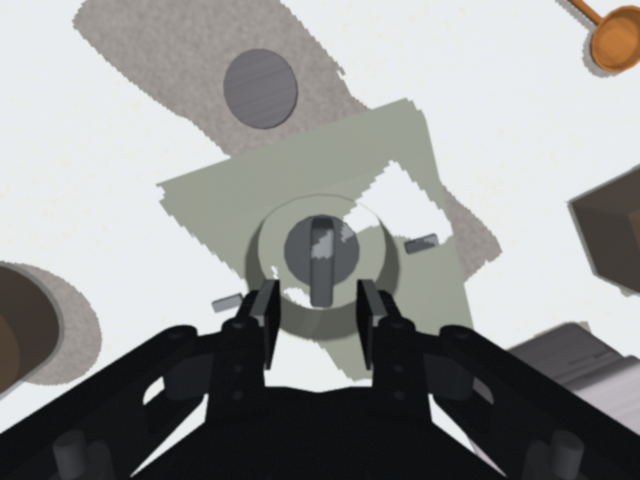

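Bar at (322,260) is aligned and centred between the fingers, which sit at 280 and 358. Going in.

>>> servo_tool --rows '[[35,[-1.3,1.3,8],[0,0,0]],[35,[0,0,15],[0,0,0]],[35,[0,0,15],[0,0,0]],[35,[0,0,15],[0,0,0]],[35,[0,0,10],[0,0,0]],[35,[0,0,0],[0,0,0]]]'

```text
clock: 5.78
eef_pos: [571.4, 194.1, 127.2]
tcp_rot: [-3.14, -0.001, 2.625]
contact_force: [1.0, 0.2, 0.6]
opening: 0.411
```

No contact. Closing.

>>> servo_tool --rows '[[10,[0,0,0],[0,0,0]],[10,[0,0,0],[0,0,0]],[10,[0,0,0],[0,0,0]],[10,[0,0,0],[0,0,0]]]' --force 30

```text
clock: 6.28
eef_pos: [571.9, 193.6, 128.8]
tcp_rot: [-3.141, 0.001, 2.625]
contact_force: [-1.5, -4.6, 1.4]
opening: 0.154
```

>>> servo_tool --rows '[[10,[0,0,0],[0,0,8]],[10,[0,0,0],[0,0,8]],[10,[0,0,0],[0,0,8]],[10,[0,0,0],[0,0,8]],[10,[0,0,0],[0,0,8]],[10,[0,0,0],[0,0,8]],[10,[0,0,0],[0,0,8]],[10,[0,0,0],[0,0,8]]]'

```text
clock: 7.28
eef_pos: [570.0, 192.4, 128.8]
tcp_rot: [-3.138, 0.003, 1.504]
contact_force: [-9.3, -9.5, 10.0]
opening: 0.159
```

>>> servo_tool --rows '[[10,[0,0,0],[0,0,4]],[10,[0,0,0],[0,0,3.5]],[10,[0,0,0],[0,0,0]],[10,[0,0,0],[0,0,0]]]'

```text
clock: 7.78
eef_pos: [569.7, 192.4, 128.8]
tcp_rot: [-3.138, 0.004, 1.377]
contact_force: [-10.5, -10.7, 11.7]
opening: 0.159
```

```bash
python3 - <<'E'
from h import *
s=sense();print({k:s[k] for k in("clock","eef_pos","tcp_rot","contact_force","wrist_torque","opening","qpos")})
E
```

```text
{'clock': 7.775, 'eef_pos': array([569.66476622, 192.40651466, 128.76613752]), 'tcp_rot': array([-3.13779072,  0.00400119,  1.37734923]), 'contact_force': array([-10.53062693, -10.65348318,  11.66493195]), 'wrist_torque': array([-1.64322623,  1.57403799, -0.02318325]), 'opening': 0.1593892476710327, 'qpos': array([ 0.32413873,  0.4323495 ,  1.7681203 , -0.00196709,  0.94640744,
        0.51874762])}
```

>>> servo_tool --rows '[[10,[0,0,0],[0,0,2]],[10,[0,0,0],[0,0,0]],[35,[0,0,0],[0,0,0]],[35,[0,0,0],[0,0,0]],[35,[0,0,0],[0,0,0]],[35,[0,0,0],[0,0,0]]]'

```text
clock: 8.52
eef_pos: [572.1, 194.4, 128.3]
tcp_rot: [3.141, -0.0, 1.342]
contact_force: [0.1, -0.4, -0.7]
opening: 0.411
```

>>> servo_tool --rows '[[35,[0,0,-8],[0,0,0]],[35,[0,0,-15],[0,0,0]],[35,[0,0,-25],[0,0,0]],[35,[0,0,-40],[0,0,0]],[35,[0,0,-40],[0,0,0]],[35,[0,0,-40],[0,0,0]],[35,[0,0,0],[0,0,0]],[35,[0,0,0],[0,0,0]]]'

```text
clock: 9.52
eef_pos: [571.7, 194.2, 296.6]
tcp_rot: [3.141, -0.0, 1.342]
contact_force: [-0.1, 0.2, -0.8]
opening: 0.408
```

```bash
python3 - <<'E'
from h import *
f=grab_frame("wrist");cv2.imwrite("pics/w3.png",f)
t=grab_frame("top")
cv2.imwrite("pics/c3.png",np.hstack([cv2.resize(f[150:290,240:410],(486,400)),cv2.resize(t[165:240,420:490],(300,321))[:400] if 0 else cv2.resize(t[165:235,420:490],(300,400))]))
s=sense();print(s["clock"],s["eef_pos"],s["contact_force"],s["qvel"])
E
```

```text
9.625 [571.28495929 194.08652445 295.35206888] [-0.36533293 -0.23137257 -0.0423977 ] [ 2.09900015e-03  7.55596922e-03  2.70389689e-03 -8.11476467e-04
 -2.27574342e-05  1.09877005e-03]
```

View pics/c3.png

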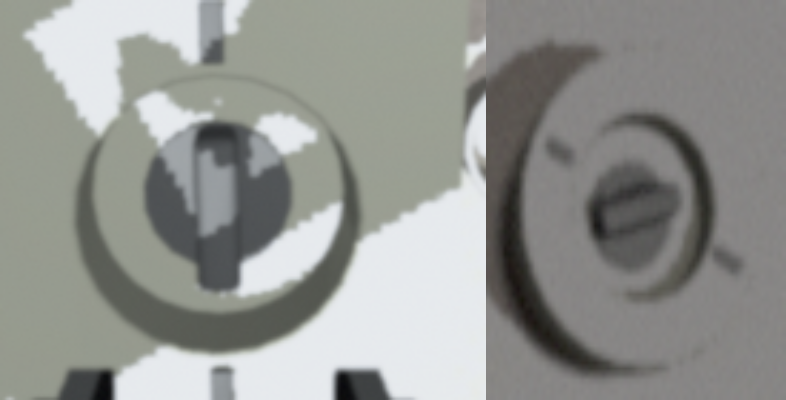

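The bar now lines up with both ribs: bar at crop (218,190), ribs at (212,30) and (222,380). The round knob looks the same as in the first picture. The arm is clear, so I hand in.

```bash
python3 -c "
from rig import *
print(sign_off())"
```

```text
the job is handed in; nothing more can be done
None
```

I locked the white square canister and handed the job in at about 9.6 s on the robot's clock. I gripped its knob in the well, turned it about 73° clockwise, let go at 35 mm opening and lifted clear.

- **Square knob:** the last wrist picture shows the bar lined up with both ribs. I felt no hard stop. The tool ended at yaw 76.9°, against ribs measured at 78.5°, so the knob should be at its locked position.
- **Round knob:** it was never touched. In the top picture it looks the same as at the start, judged by eye only.
- **Clearance:** contact force was about zero at the end, with the tool about 140 mm above the lid.

The first top-camera estimate of the bar's angle (-23°) disagreed with the closer wrist-camera measurement (-30°). I used the wrist value, and the grip confirmed it.

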